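# Seat a tile mask on its register studs and latch it

## Robot

A 6-joint arm with a two-finger parallel gripper is mounted at the origin on a cart in front of the work surface, level with it; the furniture and walls round the work are solid. World frame = base frame: x ahead of the robot, y to its left, z up, the work surface at z = 0. Lengths are in m, angles in rad, forces in N, time in s.
With the tool pointing down it reaches from about 0.35 to 0.725 m from the base axis. Payload 6 kg.
Tool frame: the origin (TCP) lies at the very end of the fingers, on their centre line; the grasp point (between the pads) lies 19 mm behind it; z points along the fingers, y is the line along which they close (so a half turn about z gives the same grasp; the last joint's range is limited). The gripper opens to 85 mm and grips with 20 to 120 N. Pads are 22 mm wide; open, the fingers measure 114 mm over their backs; the gripper's body (76 mm by 85 mm) begins 54 mm behind the grasp point. The pads swing forward as they close: fully open they stand 13 mm farther back than shut.
Start: joints at [1.549, 0.04, 0.085, 0, -1.615, -0.334], TCP at [0.209, 0.562, 0.21] pointing down, gripper open.
Joint ranges: [-2.56, 2.56], [-1.29, 2.01], [-1.08, 1.49], [-3.29, 1.98], [-2.81, -0.18], [-2.99, 2.99]. Speed limits (rad/s): [2.57, 2.57, 3.01, 3.14, 3.14, 3.14].

## Interface

Orientations are given as a rotation vector (axis times angle).
In Python, from station import bot gives the robot as it stands.
- The arm moves only by the tool drive_tool, never from a script. Its argument "plan" is a list of rows, each a list of 7 numbers: the shift along the tool's x, y, z in units of 40 mm (1.0 is 40 mm), then the turn, a rotation vector about the tool's x, y, z in units of 6 degrees (1.0 is 6 degrees), then the opening, from 0 (shut) to 1 (fully open). A call has 1 to 10 rows; each row shifts and turns the commanded pose from where the row before left it, along the tool's axes as they then stand; what a row does not reach is not made up. A row lasts 1/12 s, in which the tool goes at most 41.7 mm and 7.16 degrees, less where a joint would pass 70% of its speed; a pose out of reach is approached as far as the arm can. A call with a number of a shift or a turn outside -1 to 1 is refused whole. A call with a gripper value outside its range is refused whole. The fingers move at their own pace and stop on an object; "grip_force" is the grip in N (left out, the last holds). Time passes only in rows, so rows that do not move let the fingers close. It gives the time, the measured TCP pose, the force, the opening and the grip force at its end, in the units of the state.
- bot.state(): the state, without advancing time (a new reading comes with each control period).
- bot.capture(name): name is "side" or "top" or "wrist"; returns a dict with "pixels" (400x640x3 uint8, red, green, blue), "range_z" (400x640 float32, m along the optical axis (not along the pixel's ray), 0 where there is no reading), "mtx" (3x3 intrinsics, pixels), "xyz" and "orientation" of the camera in the world; the wrist camera has in their place "tool_from_camera" (4x4, takes a point from camera to tool coordinates, whose origin is the TCP and whose axes are the flange's). Camera axes: x right, y down, z forward; pixel columns grow to the right and rows downward; lengths in m; the calibration is good to about 2 mm. A picture is of the moment at which its call begins: read the wrist's pose just before it.
- bot.hand_in(): hands the job in; it is judged then, once.
The state is a dict: "time_s": time; "qpos": joint angles; "qvel": joint speeds; "joint_torque": joint torques, N m; "tcp_pos": TCP position; "tcp_rot": TCP orientation; "force": force on the tool from outside, world axes, zero at the start; "moment": the same for the moment, N m; "width": opening from 0.0 (shut) to 1.0 (fully open); "grip_force": force on a finger pad.
Only numpy, scipy, OpenCV 4.12 (cv2) and the standard library are available. Lean on these libraries where they do the work, as an engineer would, in place of code of your own. Each camera call takes 0.05 s, during which the arm holds its last target. There are 200 camera calls.

## Task

The tile in the wooden register bed is to be masked for spraying. Pick up the brass mask plate by its black handle, lay it lightly on the bed's two studs and slide it about until both holes drop over them and it lies flat and fully down on the wood with its window over the tile, then turn the red-pegged latch a full quarter turn over its edge and let go. Work gently, never pressing the plate on the bed with more than about 60 N, leave the latch open until the plate is down, and do not disturb the jars or the tape.

Things in the scene. Friction and masses are not known exactly. Their poses are not given: they have to be found in the camera images.
- jig: Dark wooden register bed, fixed on the table, 190 (x) x 220 (y) x 14 mm; origin at the centre of its underside, z up. A tile lies in a nest at x -27, just below the upper face (z 14). The mask plate belongs on it with its x axis along the bed's x axis, window over the tile; seated, point mask_handle is at z 42, y 0 in this frame (z 50 while the plate rides on the stud tips).
- slot_front (a point): Middle between the front ends of the bed's two stud slots, fixed at x 9, y 0, z 14 mm in the bed. One steel stud, 8 mm in diameter with bevelled tip (6.4 mm flat), stands 8 mm up from each slot, at y +50 and -50. Both share a hidden bar, locked by hand so that the studs' axes lie anywhere from 5 to 37 mm to the bed's +x of this point: where is not reported; y is exact. They do not give way.
- mask_handle (a point): Grip point in the black bar handle of the brass mask plate, 28 mm above the plate's underside, its x, y, z axes being the plate's. Handle 14 mm thick (x), 64 mm long (y), top 11 mm above this point. The plate is loose, about 0.3 kg, 130 (x) x 140 (y) x 5 mm, flat on the table at the start, its centre 30 mm to -x of this point, its 40 mm square window 57 mm to -x.
- mask_hole_left (a point): Middle, at the plate's underside, of the through hole on the handle's +y side: round, 11 mm, 50 mm from the handle point in the plate's y, same x.
- mask_hole_right (a point): Middle, at the plate's underside, of the other 11 mm through hole, 50 mm to -y of the handle point.
- latch (a joint): Keeper latch on the bed: 0 = open (blade along the bed's -x from its pivot), grows clockwise seen from above to a stop at 1.571 rad = closed (blade along the bed's +y, over the plate's edge). Stiff pivot, 0.04 N m, stays where left. Blade 44 x 16 x 5 mm, underside 20.5 mm above the bed's underside: it passes over the plate (top at 19 mm) only when that is fully down.
- latch_peg (a point): Point on the axis of the red upright peg on the latch, 24 mm above its foot on the blade (the peg reaches 16 mm higher), 34 mm from the pivot axis, 49.5 mm above the table. Peg 12 mm in diameter; fingers may hold it from above and it turns between them.
- latch_pivot (a point): Pivot axis of the latch at the blade's underside, fixed in the bed at x -45, y -92, z 20.5 mm.
- blue_jar: Bystander: pigment jar with blue content and black lid, 51 x 51 x 64 mm, origin at its foot.
- yellow_jar: Bystander: pigment jar with yellow content and pale lid, 51 x 51 x 58 mm, origin at its foot.
- tape: Bystander: roll of masking tape, 72 x 72 x 19 mm, origin at its foot.
There are look-alikes about, which are no part of the job. Of the things like the part that bears mask_handle, leave any that is purple; of the rest the smaller one is meant.

How it is judged:
On the way:
1. the mask plate lies fully down on the bed, over both studs, with the latch still open (z of mask_handle in the frame of jig below 0.0445 m and x of mask_handle in the frame of jig between 0.01 and 0.05 m and y of mask_handle in the frame of jig between -0.005 and 0.005 m and angle between mask_handle's own z axis and vertical below 0.025 rad and angle between the x axis of mask_handle and the x axis of jig, either way round below 0.08 rad and y of mask_hole_left in the frame of jig above 0.04 m and value of joint latch below 0.5 rad), for 0.2 s.
At the end, for the whole second after the job is handed in: The mask lies flat on the bed over both studs, window over the tile (handle point under 44.5 mm above the bed's underside, x 10 to 50, y within 5 mm in its frame, tilt under 0.025, turn under 0.08 rad, left hole at the bed's +y), the latch past 1.4 rad, all released and at rest (z of mask_handle in the frame of jig below 0.0445 m and x of mask_handle in the frame of jig between 0.01 and 0.05 m and y of mask_handle in the frame of jig between -0.005 and 0.005 m and angle between mask_handle's own z axis and vertical below 0.025 rad and angle between the x axis of mask_handle and the x axis of jig, either way round below 0.08 rad and y of mask_hole_left in the frame of jig above 0.04 m and value of joint latch above 1.4 rad and linear speed of mask below 0.01 m/s); the robot touches nothing.
It fails at once if the plate is pressed against the bed, its studs or its latch with more than 60 N (contact force between mask and jig above 60 N).
It fails at once if the latch is turned while the plate is not down (value of joint latch above 0.6 rad and not (z of mask_handle in the frame of jig below 0.0445 m and x of mask_handle in the frame of jig between 0.01 and 0.05 m and y of mask_handle in the frame of jig between -0.005 and 0.005 m and angle between mask_handle's own z axis and vertical below 0.025 rad and angle between the x axis of mask_handle and the x axis of jig, either way round below 0.08 rad and y of mask_hole_left in the frame of jig above 0.04 m)).
It fails at once if a jar or the tape is moved by more than 20 mm or tipped ((distance of blue_jar from where it was at the start of the episode above 0.02 m or angle between blue_jar's own z axis and vertical above 0.3 rad) or (distance of yellow_jar from where it was at the start of the episode above 0.02 m or angle between yellow_jar's own z axis and vertical above 0.3 rad) or (distance of tape from where it was at the start of the episode above 0.02 m or angle between tape's own z axis and vertical above 0.3 rad)).
It also fails if it takes over 67 s, if anything falls off the work surface, if the arm or the gripper's body presses on something with over 40 N, if the wrist force passes 120 N, or if a joint passes its speed limit or range.

## Working session

There is one attempt and no reset: what is moved stays moved. The work goes in short steps, Python scripts to look and compute and a tool call to move; the robot and the scene stay as the last step left them, time stands still between calls to the robot, and variables do not carry over. Pictures are saved under pics/ and viewed, at most 10 in all, crops included, and the job is handed in when it is done.

Besides the shell and the picture viewer there is one more tool, called after "Call:" by a JSON object that holds its "api" and its "payload", one argument or row to a line. drive_tool: Moves the arm, as the interface text tells. Its arguments: {"type":"object","properties":{"plan":{"type":"array","items":{"type":"array","items":{"type":"number"}}},"grip_force":{"type":"number"}},"required":["plan"]}

```bash
mkdir -p pics; ls; cat > h.py <<'E'
import numpy as np, cv2, pickle, sys
from scipy.spatial.transform import Rotation as R
from station import bot
def cap(name, fn=None):
    s=bot.state(); c=bot.capture(name)
    if name=="wrist":
        T=np.eye(4);T[:3,:3]=R.from_rotvec(s["tcp_rot"]).as_matrix();T[:3,3]=s["tcp_pos"]
        c["T"]=T@np.array(c["tool_from_camera"])
    else:
        o=np.array(c["orientation"]);T=np.eye(4)
        T[:3,:3]=o if o.shape==(3,3) else R.from_rotvec(o).as_matrix() if o.size==3 else R.from_quat(o).as_matrix()
        T[:3,3]=c["xyz"];c["T"]=T
    if fn:
        cv2.imwrite(f"pics/{fn}.png",c["pixels"][:,:,::-1]); pickle.dump(c,open(f"{fn}.pkl","wb"))
    return c
def onz(c,u,v,z):   # pixel -> world at height z
    d=c["T"][:3,:3]@np.linalg.inv(c["mtx"])@np.array([u,v,1.]);p=c["T"][:3,3]
    return p+d*(z-p[2])/d[2]
def dep(c,u,v):
    z=float(c["range_z"][int(v),int(u)]);q=z*(np.linalg.inv(c["mtx"])@np.array([u,v,1.]))
    return c["T"][:3,:3]@q+c["T"][:3,3]
def load(fn): return pickle.load(open(fn+".pkl","rb"))
E
python3 - <<'E'
from h import *
s=bot.state();print(s)
for n in("top","side"):
    c=cap(n,n);print(n,c["orientation"],c["xyz"],c["mtx"].tolist() if hasattr(c["mtx"],"tolist") else c["mtx"])
E
```

```text
pics
{'time_s': 0.0, 'qpos': array([ 1.54872779e+00,  4.08331077e-02,  8.38173980e-02, -4.49724370e-04,
       -1.61546417e+00, -3.33723758e-01]), 'qvel': array([-0.0015726 , -0.00081232,  0.00119496, -0.00049381,  0.00014205,
        0.00087995]), 'joint_torque': array([-2.57444808e-04, -3.68209505e+01,  3.47423708e+01,  6.93237618e+00,
       -5.32606733e-03, -1.51498875e-05]), 'tcp_pos': array([0.20878999, 0.56212962, 0.20937317]), 'tcp_rot': array([ 3.09031249e+00, -5.55596986e-01, -2.86614716e-04]), 'force': array([ 0.10624734, -0.19032499,  0.63438602]), 'moment': array([0.05080775, 0.01859413, 0.00320321]), 'grip_force': 0.0, 'width': 1.0012718568723926}
top [-2.15610997  2.14429997 -0.13982903] [ 0.43216792 -0.18068518  1.49818882] [[438.2417194446693, 0.0, 310.33403839068933], [0.0, 438.2417194446693, 191.9985533898004], [0.0, 0.0, 1.0]]
side [-0.3094063  -2.47995751  1.63567147] [1.0549878  1.54728017 0.83969401] [[444.0842550374562, 0.0, 319.9109169296798], [0.0, 444.0842550374562, 195.84319399850102], [0.0, 0.0, 1.0]]
```

View pics/top.png

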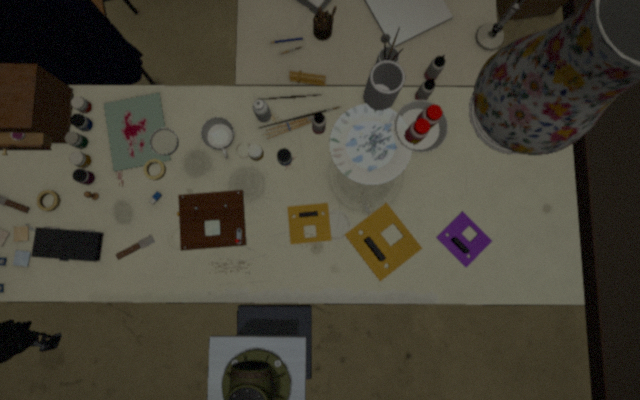

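View pics/side.png

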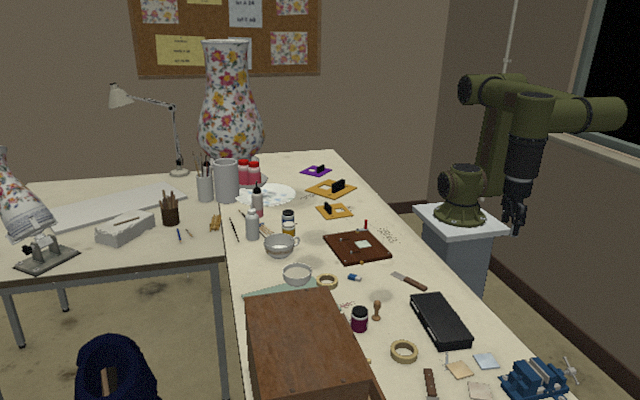

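Candidates for the mask: the small brass plate with its handle at (309,213), a large brass plate at (383,241), and a purple one at (463,239). By the description it is the small brass plate. The bed is at (212,220) with the red peg at (239,232). I'll check both in one enlarged crop.

```bash
python3 - <<'E'
from h import *
c=load("top")
im=c["pixels"][182:258,170:350,::-1]
im=cv2.resize(im,None,fx=4.4,fy=4.4,interpolation=cv2.INTER_CUBIC)
im=np.clip(im.astype(float)*1.8,0,255).astype(np.uint8)
cv2.imwrite("pics/crop1.png",im)
for n,u,v,z in[("bed",212,220,.014),("tile",213,228,.014),("peg",239,232,.05),("handle",309,213,.039),("win",309,231,.005)]:
    print(n,onz(c,u,v,z).round(4),dep(c,u,v).round(4))
E
```

```text
bed [0.5345 0.1588 0.014 ] [0.5347 0.1593 0.0118]
tile [0.5075 0.1544 0.014 ] [0.5077 0.1553 0.0102]
peg [0.493  0.0601 0.05  ] [0.4944 0.0655 0.0174]
handle [ 0.558  -0.1702  0.039 ] [ 0.558  -0.1702  0.0383]
win [ 0.4996 -0.1703  0.005 ] [ 0.4997 -0.1703  0.0034]
```

View pics/crop1.png

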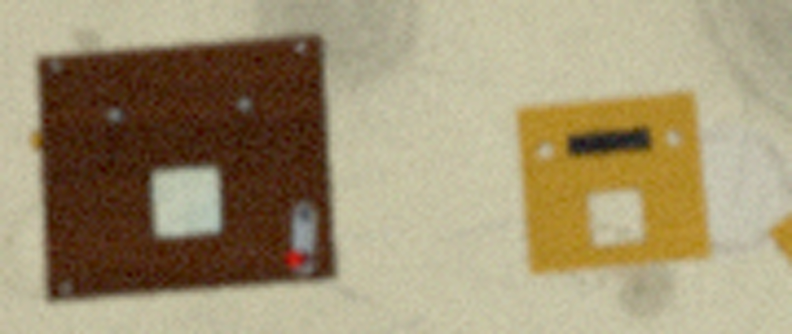

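The crop shows the small brass plate with its handle at crop (609,142), holes at (545,150) and (674,138), and window at (617,217) on the robot side. On the bed, the studs are at (115,115) and (245,104), the tile at (187,202), the red peg at (295,260) and the pivot at (303,213). The choice is confirmed.

```bash
python3 - <<'E'
from h import *
c=load("top")
f=lambda x,y,z:onz(c,170+x/4.4-.4,182+y/4.4-.4,z)
P={k:f(*v) for k,v in dict(sl=(115,115,.022),sr=(245,104,.022),hl=(545,150,.005),hr=(674,138,.005),h=(609,139,.039),win=(617,217,.005),tile=(187,202,.013),peg=(295,259,.0655),piv=(304,213,.0255),c1=(38,58,.014),c2=(321,37,.014),c3=(334,274,.014),c4=(50,299,.014),p1=(518,107,.005),p2=(694,94,.005),p3=(709,256,.005),p4=(532,272,.005)).items()}
for k,v in P.items():print(k,v.round(4))
def an(a,b): d=P[a]-P[b];return np.degrees(np.arctan2(-d[0],d[1]))
print(an("sl","sr"),an("hl","hr"),an("c1","c2"),an("c4","c3"),an("p1","p2"),an("p4","p3"))
print("bedc",np.mean([P[k] for k in("c1","c2","c3","c4")],0),"platec",np.mean([P[k] for k in("p1","p2","p3","p4")],0))
# tool yaw now
M=R.from_rotvec(bot.state()["tcp_rot"]).as_matrix();print(M.round(3))
w=bot.capture("wrist");print(np.array(w["tool_from_camera"]).round(3),w["mtx"])
E
```

```text
sl [0.5752 0.2136 0.022 ]
sr [0.5843 0.1137 0.022 ]
hl [ 0.5514 -0.1169  0.005 ]
hr [ 0.5613 -0.217   0.005 ]
h [ 0.5573 -0.1669  0.039 ]
win [ 0.4999 -0.1731  0.005 ]
tile [0.5092 0.1578 0.013 ]
peg [0.4649 0.0644 0.0655]
piv [0.5007 0.0654 0.0255]
c1 [0.6201 0.2774 0.014 ]
c2 [0.6378 0.0578 0.014 ]
c3 [0.4548 0.0431 0.014 ]
c4 [0.4346 0.2597 0.014 ]
p1 [ 0.5848 -0.0956  0.005 ]
p2 [ 0.5957 -0.2325  0.005 ]
p3 [ 0.4703 -0.2441  0.005 ]
p4 [ 0.4573 -0.108   0.005 ]
5.1746370147273355 5.637589073201899 4.588465477808375 5.327935339598599 4.553048318014793 5.458101610093112
bedc [0.53682231 0.15948883 0.014     ] platec [ 0.52704919 -0.17002474  0.005     ]
[[ 0.937 -0.348 -0.   ]
 [-0.348 -0.937 -0.002]
 [ 0.     0.002 -1.   ]]
[[-0.    -0.961 -0.277  0.071]
 [ 1.    -0.001  0.001 -0.   ]
 [-0.001 -0.277  0.961 -0.164]
 [ 0.     0.     0.     1.   ]] [[291.63192032   0.         318.88734897]
 [  0.         291.63192032 200.23386876]
 [  0.           0.           1.        ]]
```

Call:
{"api": "drive_tool", "payload": {
  "plan": [
    [0,0,0,0,0,1,1],
    [0,0,0,0,0,1,1],
    [0,0,0,0,0,1,1],
    [0,0,0,0,0,1,1],
    [0,0,0,0,0,1,1],
    [0,0,0,0,0,1,1],
    [0,0,0,0,0,1,1],
    [0,0,0,0,0,1,1],
    [0,0,0,0,0,1,1],
    [0,0,0,0,0,1,1]
  ]
}}

```text
time_s: 0.98
tcp_pos: [0.2089, 0.5623, 0.2099]
tcp_rot: [2.394, -2.033, 0.001]
force: [-0.2, -0.2, -1.1]
width: 1.0
grip_force: 0.0
```

```bash
cat >> h.py <<'E'
def go(p,yaw=None):  # print shift to world point p and turn to tool yaw (deg of tool x), in units
    s=bot.state();M=R.from_rotvec(s["tcp_rot"]).as_matrix()
    y0=np.degrees(np.arctan2(M[1,0],M[0,0]))
    if yaw is not None:
        # shifts expressed in the frame AFTER turning
        t=(y0-yaw); N=M@R.from_rotvec([0,0,np.radians(t)]).as_matrix()
    else: t=0;N=M
    print("tcp",s["tcp_pos"].round(4),"yaw %.2f"%y0,"tilt",M[:2,2].round(4),"w %.3f"%s["width"],"F",s["force"].round(1),"M",s["moment"].round(2),"t %.1f"%s["time_s"])
    if p is not None: d=np.array(p)-s["tcp_pos"];print("turn units %.2f"%(t/6),"shift now",(M.T@d/.04).round(2),"after turn",(N.T@d/.04).round(2))
E
python3 - <<'E'
from h import *
go([.557,-.145,.20],-84.8)
E
```

```text
tcp [0.2089 0.5623 0.2099] yaw -80.68 tilt [-0.0003 -0.0008] w 1.000 F [-0.2 -0.2 -1.1] M [-0.01  0.01 -0.03] t 1.0
turn units 0.69 shift now [18.86 -5.73  0.26] after turn [18.4  -7.06  0.26]
```

Call:
{"api": "drive_tool", "payload": {
  "plan": [
    [0,0,0,0,0,0.69,1],
    [0.9,-0.37,0,0,0,0,1],
    [0.9,-0.37,0,0,0,0,1],
    [0.9,-0.37,0,0,0,0,1],
    [0.9,-0.37,0,0,0,0,1],
    [0.9,-0.37,0,0,0,0,1],
    [0.9,-0.37,0,0,0,0,1],
    [0.9,-0.37,0,0,0,0,1],
    [0.9,-0.37,0,0,0,0,1],
    [0.9,-0.37,0,0,0,0,1]
  ]
}}

```text
time_s: 1.82
tcp_pos: [0.3728, 0.2508, 0.2104]
tcp_rot: [-2.325, 2.112, 0.0]
force: [1.3, -0.1, 1.3]
width: 1.0
grip_force: 0.0
```

Call:
{"api": "drive_tool", "payload": {
  "plan": [
    [0.9,-0.37,0,0,0,0,1],
    [0.9,-0.37,0,0,0,0,1],
    [0.9,-0.37,0,0,0,0,1],
    [0.9,-0.37,0,0,0,0,1],
    [0.9,-0.37,0,0,0,0,1],
    [0.9,-0.37,0,0,0,0,1],
    [0.9,-0.37,0,0,0,0,1],
    [0.9,-0.37,0,0,0,0,1],
    [0.9,-0.37,0,0,0,0,1],
    [0,0,0,0,0,0,1]
  ]
}}

```text
time_s: 2.65
tcp_pos: [0.5369, -0.0624, 0.2088]
tcp_rot: [2.316, -2.117, -0.002]
force: [-0.3, 1.5, -0.3]
width: 1.001
grip_force: 0.0
```

```bash
python3 - <<'E'
from h import *
go([.557,-.167,.012],-84.8)
c=cap("wrist","w1")
for k,p in dict(hl=(.5514,-.1169,.005),hr=(.5613,-.217,.005),h=(.5573,-.1669,.039)).items():
    q=np.linalg.inv(c["T"])@np.array([*p,1]);q=c["mtx"]@q[:3];print(k,q[:2]/q[2])
E
```

```text
tcp [ 0.5369 -0.0624  0.2088] yaw -84.86 tilt [-0.003  -0.0018] w 1.001 F [-0.3  1.5 -0.3] M [ 0.19  0.14 -0.04] t 2.6
turn units -0.01 shift now [ 2.64 -0.28  4.92] after turn [ 2.64 -0.28  4.92]
hl [310.96903036 129.28237541]
hr [309.49558582  37.94144818]
h [308.55472173  82.12577397]
```

View pics/w1.png

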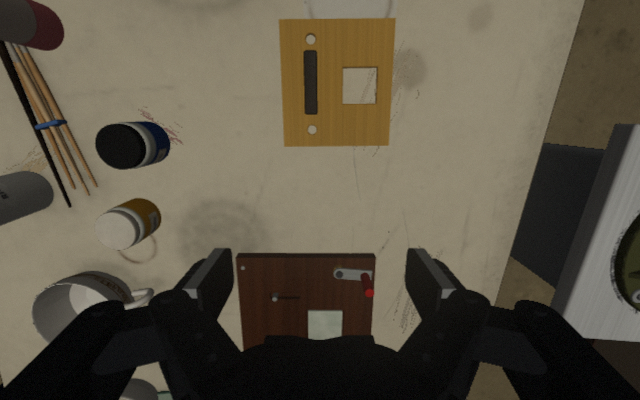

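The wrist picture shows the black handle centred at (310.5,83) and the holes at (311,39) and (312,130). The bed's right stud is at (275,297), the latch pivot at (338,274) and the peg top at (369,293). The jars are well off to the side at (135,145) and (130,222).

```bash
python3 - <<'E'
from h import *
c=load("w1")
for n,u,v,z in[("h",310.5,82.5,.039),("hr",311,39.5,.005),("hl",312.3,129.8,.005),("sr",275,297,.022),("piv",338.5,274,.0255),("peg",369,293,.0655),("brc",243,268,.014)]:
    print(n,onz(c,u,v,z).round(4),dep(c,u,v).round(4))
go([.5568,-.167,.02],-84.7)
E
```

```text
h [ 0.5552 -0.1667  0.039 ] [ 0.5552 -0.1666  0.0396]
hr [ 0.5595 -0.2156  0.005 ] [ 5.597e-01 -2.167e-01 -1.000e-04]
hl [ 0.5497 -0.1164  0.005 ] [ 0.5498 -0.1163  0.0012]
sr [0.5821 0.1116 0.022 ] [0.5822 0.1124 0.0209]
piv [0.4989 0.0665 0.0255] [0.4996 0.0636 0.0305]
peg [0.4647 0.0659 0.0655] [0.4649 0.0654 0.0663]
brc [0.6289 0.0753 0.014 ] [0.6284 0.0741 0.0161]
tcp [ 0.5362 -0.0602  0.2089] yaw -84.82 tilt [-0.0029 -0.0009] w 0.999 F [ 0.5  0.1 -1.2] M [ 0.08 -0.01  0.05] t 2.7
turn units -0.02 shift now [ 2.7  -0.28  4.72] after turn [ 2.7  -0.28  4.72]
```

Call:
{"api": "drive_tool", "payload": {
  "plan": [
    [0.9,-0.09,0,0,0,0,1],
    [0.9,-0.09,0,0,0,0,1],
    [0.9,-0.08,0,0,0,0,1],
    [0,0,1,0,0,0,1],
    [0,0,1,0,0,0,1],
    [0,0,1,0,0,0,0.6],
    [0,0,1,0,0,0,0.6],
    [0,0,0.5,0,0,0,0.6],
    [0,0,0,0,0,0,0.6],
    [0,0,0,0,0,0,0.6]
  ]
}}

```text
time_s: 3.53
tcp_pos: [0.5562, -0.1633, 0.0303]
tcp_rot: [2.325, -2.11, -0.001]
force: [0.5, -0.4, 0.9]
width: 0.6
grip_force: 0.0
```

```bash
python3 - <<'E'
from h import *
go([.556,-.1665,.012],-84.5)
c=cap("wrist","w2")
E
```

```text
tcp [ 0.5562 -0.1633  0.0303] yaw -84.47 tilt [-0.0017 -0.0007] w 0.600 F [ 0.5 -0.4  0.9] M [-0.02 -0.09 -0.05] t 3.5
turn units 0.01 shift now [0.08 0.01 0.46] after turn [0.08 0.01 0.46]
```

View pics/w2.png

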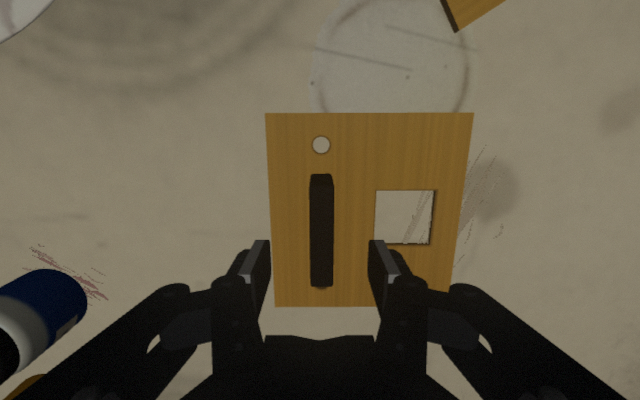

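The picture shows the handle between the open fingers, from (321,175) to (321,287), straight and centred at (321,231). I descend and grip.

Call:
{"api": "drive_tool", "payload": {
  "plan": [
    [0.08,0,0.25,0,0,0,0.6],
    [0,0,0.2,0,0,0,0.4],
    [0,0,0,0,0,0,0.05],
    [0,0,0,0,0,0,0.05],
    [0,0,0,0,0,0,0],
    [0,0,0,0,0,0,0],
    [0,0,0,0,0,0,0],
    [0,0,0,0,0,0,0]
  ],
  "grip_force": 60
}}

```text
time_s: 4.25
tcp_pos: [0.5571, -0.167, 0.0126]
tcp_rot: [-2.325, 2.113, -0.0]
force: [-0.1, 0.2, -0.7]
width: 0.136
grip_force: 59.8
```

```bash
python3 - <<'E'
from h import *
go(None)
E
```

```text
tcp [ 0.5571 -0.167   0.0126] yaw -84.53 tilt [ 0.0003 -0.0001] w 0.136 F [-0.1  0.2 -0.7] M [-0.02  0.07 -0.02] t 4.2
```

Call:
{"api": "drive_tool", "payload": {
  "plan": [
    [0,0,-0.3,0,0,0,0],
    [0,0,-0.6,0,0,0,0],
    [0,0,-0.9,0,0,0,0],
    [0,0,-0.9,0,0,0,0],
    [-0.3,-0.04,-0.9,0,0,0,0],
    [-0.6,-0.08,-0.9,0,0,0,0],
    [-0.89,-0.12,0,0,0,0,0],
    [-0.89,-0.12,0,0,0,0,0],
    [-0.89,-0.12,0,0,0,0,0],
    [-0.89,-0.12,0,0,0,0,0]
  ]
}}

```text
time_s: 5.08
tcp_pos: [0.5635, 0.0136, 0.1921]
tcp_rot: [-2.324, 2.113, -0.001]
force: [0.9, -1.1, -2.1]
width: 0.141
grip_force: 59.6
```

Call:
{"api": "drive_tool", "payload": {
  "plan": [
    [-0.89,-0.12,0,0,0,0,0],
    [-0.89,-0.12,0,0,0,0,0],
    [-0.89,-0.12,0,0,0,0,0],
    [-0.89,-0.12,0,0,0,0,0],
    [-0.89,-0.12,0,0,0,0,0],
    [-0.89,-0.12,0,0,0,0,0],
    [-0.89,-0.12,0,0,0,0,0],
    [-0.89,-0.12,0,0,0,0,0],
    [-0.3,0,0,0,0,0,0],
    [0,0,0,0,0,0,0]
  ]
}}

```text
time_s: 5.92
tcp_pos: [0.5727, 0.3141, 0.1902]
tcp_rot: [2.327, -2.108, -0.001]
force: [0.7, -0.5, -2.9]
width: 0.131
grip_force: 59.6
```

```bash
python3 - <<'E'
from h import *
go([.5797,.1637,.1],-84.8)
c=cap("wrist","w3")
cv2.imwrite("pics/w3c.png",cv2.resize(c["pixels"][0:200,190:450,::-1],None,fx=3,fy=3,interpolation=cv2.INTER_CUBIC))
E
```

```text
tcp [0.5727 0.3141 0.1902] yaw -84.34 tilt [-0.0015 -0.0006] w 0.131 F [ 0.7 -0.5 -2.9] M [-0.08  0.01  0.  ] t 5.9
turn units 0.08 shift now [3.76 0.19 2.26] after turn [3.76 0.16 2.26]
```

View pics/w3c.png

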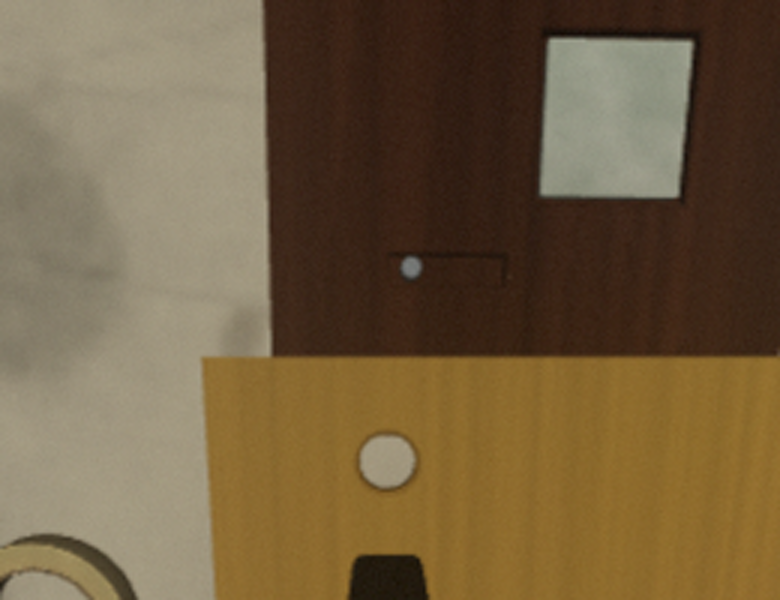

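The crop shows the bed's left stud at (411,267), its slot running right to (507,268), the bed's +x edge from (263,0) to (271,355), and the tile from (540,37) to (694,198). The held plate's right hole is at (387,461), and the tape lies at (60,570).

```bash
python3 - <<'E'
from h import *
c=load("w3")
f=lambda x,y,z:onz(c,190+x/3-.33,y/3-.33,z)
sl=f(411,267,.022);print("sl",sl.round(4))
hr=f(387,461,.1826);print("hr",hr.round(4))
e1,e2=f(264,5,.014),f(271,350,.014);d=e2-e1;print("edge yaw",np.degrees(np.arctan2(-d[0],d[1])),e2.round(4))
t=[f(*q,.013) for q in((547,37),(694,38),(681,199),(540,197))];print("tile",np.mean(t,0).round(4))
for a,b in((3,0),(2,1)):
    d=t[a]-t[b];print(np.degrees(np.arctan2(-d[0],d[1])))
for a,b in((0,1),(3,2)):
    d=t[a]-t[b];print(np.degrees(np.arctan2(d[1],d[0])))
fr=f(507,268,.014);print("slot end",fr.round(4))
s=bot.state();M=R.from_rotvec(s["tcp_rot"]).as_matrix();print("hr in tool",M.T@(hr-s["tcp_pos"]),"sl dep",dep(c,326,88).round(4))
w=load("w1");print("sr by w1",onz(w,275,297,.022))
E
```

```text
sl [0.5744 0.2147 0.022 ]
hr [0.5781 0.2646 0.1826]
edge yaw 4.745558372447962 [0.6233 0.2481 0.014 ]
tile [0.508  0.1587 0.013 ]
5.671556701855909
5.916764259800281
5.324535932626047
4.910503099713823
slot end [0.5394 0.2109 0.014 ]
hr in tool [ 0.04798446 -0.00035308  0.00814594] sl dep [0.5752 0.2141 0.0215]
sr by w1 [0.58212941 0.11162685 0.022     ]
```

Call:
{"api": "drive_tool", "payload": {
  "plan": [
    [0.3,0,0,0,0,0.08,0],
    [0.8,0.04,0,0,0,0,0],
    [0.9,0.04,0,0,0,0,0],
    [0.9,0.04,0.2,0,0,0,0],
    [0.6,0.04,0.6,0,0,0,0],
    [0.27,0,0.8,0,0,0,0],
    [0,0,0.8,0,0,0,0],
    [0,0,0.7,0,0,0,0],
    [0,0,0.3,0,0,0,0],
    [0,0,0.1,0,0,0,0]
  ]
}}

```text
time_s: 6.8
tcp_pos: [0.5792, 0.1582, 0.0489]
tcp_rot: [2.311, -2.122, -0.002]
force: [-0.1, -0.1, -1.1]
width: 0.139
grip_force: 59.6
```

Call:
{"api": "drive_tool", "payload": {
  "plan": [
    [0,0,0,0,0,0,0],
    [0,0,0,0,0,0,0]
  ]
}}

```text
time_s: 6.97
tcp_pos: [0.5817, 0.1603, 0.0535]
tcp_rot: [-2.314, 2.121, -0.003]
force: [0.7, -0.9, -2.0]
width: 0.139
grip_force: 59.6
```

```bash
python3 - <<'E'
from h import *
go([.580,.1632,.0355],-84.8)
c=cap("wrist","w4")
E
```

```text
tcp [0.5817 0.1603 0.0535] yaw -85.00 tilt [0.0031 0.0006] w 0.139 F [ 0.7 -0.9 -2. ] M [ 0.02 -0.11  0.01] t 7.0
turn units -0.03 shift now [-0.07  0.04  0.45] after turn [-0.07  0.04  0.45]
```

View pics/w4.png

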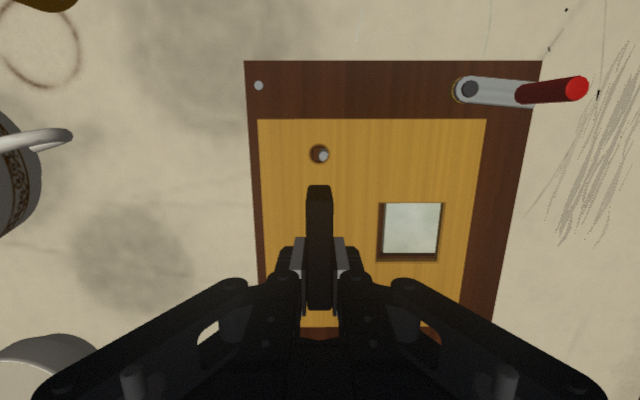

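The picture shows the right stud visible through the plate's right hole, hole at (319,154) and stud tip at (323,156), so it is nearly aligned. The window is over the tile and the latch is open with its peg at (577,88).

```bash
cat >> h.py <<'E'
def holestud(c,s,zt,u0=319,v0=154,r=16):
    p=c["pixels"][v0-r:v0+r+1,u0-r:u0+r+1].astype(float)
    sat=p[:,:,0]-p[:,:,2]          # brass: strong r-b
    m=(sat<0.5*np.median(sat)).astype(np.uint8)
    n,l,st,ce=cv2.connectedComponentsWithStats(m)
    k=1+np.argmin(np.linalg.norm(ce[1:]-r,axis=1)+1e3*(st[1:,4]<20)); 
    hp=cv2.convexHull(np.argwhere(l==k)[:,::-1].astype(np.float32)); (hc,hr)=cv2.minEnclosingCircle(hp)
    g=p[:,:,2]*(l==k); q=np.argwhere(g>0.6*g.max()); sc=q.mean(0)[::-1]
    h=np.array(hc)+[u0-r,v0-r]; t=sc+[u0-r,v0-r]
    H=onz(c,*h,zt); S=onz(c,*t,.022)
    M=R.from_rotvec(s["tcp_rot"]).as_matrix()
    print("hole px",h.round(1),"r %.1f"%hr,st[k,4],"stud px",t.round(1),len(q)); print("H",H.round(4),"S",S.round(4),"stud-hole in tool units",(M.T@(S-H)/.04).round(3))
E
python3 - <<'E'
from h import *
s=bot.state();go([.580,.1632,.0355],-84.8)
c=cap("wrist");holestud(c,s,s["tcp_pos"][2]-.0076)
p=c["pixels"][146:163,310:330]
print("r-b");print((p[:,:,0].astype(int)-p[:,:,2]));print("b");print(p[:,:,2])
E
```

```text
tcp [0.5819 0.1607 0.0537] yaw -85.00 tilt [0.0037 0.0012] w 0.136 F [ 0.5  0.3 -1.6] M [ 0.   -0.07 -0.05] t 7.0
turn units -0.03 shift now [-0.07  0.04  0.46] after turn [-0.07  0.04  0.46]
hole px [319.  153.5] r 9.0 241 stud px [323.2 155.2] 69
H [0.5866 0.1112 0.0461] S [0.5835 0.115  0.022 ] stud-hole in tool units [-0.102  0.071  0.604]
r-b
[[105  96  86  68  53  43  46  41  45  44  42  44  46  51  72  81  92 104
  109 109]
 [ 97  86  64  51  45  49  48  46  46  45  47  45  41  36  42  61  81  95
  105 108]
 [ 89  72  50  44  49  53  52  50  53  52  44  35  28  21  22  28  59  84
  100 106]
 [ 81  56  39  42  48  51  52  50  51  47  30  19  16  15  16  16  32  67
   90 102]
 [ 69  49  42  41  48  53  53  53  52  31  19  14  17  14  13  15  14  46
   76  99]
 [ 65  48  46  44  47  52  53  52  45  25  15  14  12  11   9   6  12  30
   73  91]
 [ 62  48  44  45  49  50  53  50  36  19  12  11   6   2   3   4   5  13
   61  92]
 [ 62  47  44  46  51  51  54  52  35  18   7   4   3   3   2   5   4   7
   51  95]
 [ 57  47  44  49  51  52  51  51  29  12   5   3   4   2   4   3   2 
[... 1443 characters left out ...]
 136 117
   70  39]
 [ 28  24  25  24  27  24  24  25  44 103 133 141 136 138 137 135 136 109
   63  41]
 [ 31  22  22  22  23  26  27  21  45  97 129 134 135 137 138 135 134  91
   42  40]
 [ 34  26  22  24  27  23  28  27  29  79 115 129 132 132 132 133 126  84
   42  45]
 [ 35  27  21  20  24  26  27  24  25  59 102 123 127 131 131 127 102  59
   39  49]
 [ 41  31  27  26  21  25  25  20  26  31  68 105 118 126 124 102  56  38
   42  49]
 [ 42  39  34  20  21  20  17  19  20  19  32  59  87 101  91  59  40  39
   47  53]
 [ 46  43  39  32  22  18  20  22  16  19  17  20  34  37  31  37  39  48
   54  52]
 [ 52  51  43  37  33  32  24  25  21  22  27  28  27  34  40  43  43  50
   51  48]]
```

Call:
{"api": "drive_tool", "payload": {
  "plan": [
    [-0.05,0.04,0.1,0,0,0,0],
    [-0.05,0.03,0.1,0,0,0,0],
    [0,0,0.1,0,0,0,0],
    [0,0,0,0,0,0,0],
    [0,0,0,0,0,0,0],
    [0,0,0,0,0,0,0]
  ]
}}

```text
time_s: 7.57
tcp_pos: [0.5775, 0.164, 0.039]
tcp_rot: [2.316, -2.122, 0.0]
force: [0.2, 0.6, -2.2]
width: 0.139
grip_force: 59.6
```

```bash
python3 - <<'E'
from h import *
s=bot.state();go([.580,.1632,.0355],-84.8)
c=cap("wrist","w5");holestud(c,s,s["tcp_pos"][2]-.0076)
E
```

```text
tcp [0.5775 0.164  0.039 ] yaw -85.00 tilt [ 0.     -0.0003] w 0.139 F [ 0.2  0.6 -2.2] M [ 0.05 -0.01  0.03] t 7.6
turn units -0.03 shift now [ 0.03 -0.06  0.09] after turn [ 0.03 -0.06  0.09]
hole px [318.7 153.3] r 8.7 233 stud px [317.3 152.3] 95
H [0.5823 0.1145 0.0314] S [0.5831 0.1151 0.022 ] stud-hole in tool units [-0.012 -0.022  0.235]
```

Call:
{"api": "drive_tool", "payload": {
  "plan": [
    [-0.01,-0.02,0.03,0,0,0,0],
    [0,0,0.03,0,0,0,0],
    [0,0,0.03,0,0,0,0],
    [0,0,0.03,0,0,0,0],
    [0,0,0,0,0,0,0],
    [0,0,0,0,0,0,0]
  ]
}}

```text
time_s: 8.12
tcp_pos: [0.5781, 0.1644, 0.034]
tcp_rot: [2.316, -2.122, 0.0]
force: [0.4, -0.9, -1.7]
width: 0.136
grip_force: 59.6
```

```bash
python3 - <<'E'
from h import *
s=bot.state();go([.580,.1632,.0266],-84.8)
c=cap("wrist","w6");holestud(c,s,s["tcp_pos"][2]-.0076)
E
```

```text
tcp [0.5781 0.1644 0.034 ] yaw -85.01 tilt [-0.0003 -0.0003] w 0.136 F [ 0.4 -0.9 -1.7] M [-0.04 -0.02  0.03] t 8.1
turn units -0.03 shift now [ 0.03 -0.05  0.19] after turn [ 0.03 -0.05  0.19]
hole px [318.6 153.4] r 8.7 233 stud px [318.4 152.9] 103
H [0.5829 0.1149 0.0264] S [0.5831 0.1152 0.022 ] stud-hole in tool units [-0.006 -0.003  0.11 ]
```

Call:
{"api": "drive_tool", "payload": {
  "plan": [
    [-0.005,0,0.02,0,0,0,0],
    [0,0,0.02,0,0,0,0],
    [0,0,0.02,0,0,0,0],
    [0,0,0.02,0,0,0,0],
    [0,0,0,0,0,0,0],
    [0,0,0,0,0,0,0]
  ]
}}

```text
time_s: 8.67
tcp_pos: [0.5781, 0.1647, 0.0309]
tcp_rot: [2.316, -2.122, 0.0]
force: [-0.2, -0.2, -2.4]
width: 0.137
grip_force: 59.6
```

```bash
python3 - <<'E'
from h import *
s=bot.state();go([.580,.1632,.0266],-84.8)
c=cap("wrist","w6");holestud(c,s,s["tcp_pos"][2]-.0076)
E
```

```text
tcp [0.5781 0.1647 0.0309] yaw -85.01 tilt [-0.0002 -0.0002] w 0.137 F [-0.2 -0.2 -2.4] M [-0.02 -0.09 -0.01] t 8.7
turn units -0.03 shift now [ 0.04 -0.04  0.11] after turn [ 0.04 -0.04  0.11]
hole px [318.7 153.3] r 8.7 235 stud px [318.6 153. ] 105
H [0.5829 0.1152 0.0233] S [0.583  0.1151 0.022 ] stud-hole in tool units [ 0.001 -0.002  0.032]
```

No contact force below stud-tip height, so both holes are dropping over the studs. I continue down gently.

Call:
{"api": "drive_tool", "payload": {
  "plan": [
    [0,0,0.02,0,0,0,0],
    [0,0,0.02,0,0,0,0],
    [0,0,0.02,0,0,0,0],
    [0,0,0.015,0,0,0,0],
    [0,0,0,0,0,0,0],
    [0,0,0,0,0,0,0]
  ]
}}

```text
time_s: 9.22
tcp_pos: [0.5781, 0.1647, 0.0279]
tcp_rot: [2.316, -2.122, 0.0]
force: [-0.3, 0.1, -2.7]
width: 0.131
grip_force: 59.6
```

```bash
python3 - <<'E'
from h import *
go([.580,.1632,.0266],-84.8)
E
```

```text
tcp [0.5781 0.1647 0.0279] yaw -85.00 tilt [-0.0001 -0.0002] w 0.131 F [-0.3  0.1 -2.7] M [ 0.02  0.   -0.03] t 9.2
turn units -0.03 shift now [ 0.04 -0.04  0.03] after turn [ 0.04 -0.04  0.03]
```

Call:
{"api": "drive_tool", "payload": {
  "plan": [
    [0,0,0.015,0,0,0,0],
    [0,0,0.015,0,0,0,0],
    [0,0,0,0,0,0,0],
    [0,0,0,0,0,0,0]
  ]
}}

```text
time_s: 9.55
tcp_pos: [0.5782, 0.1647, 0.0268]
tcp_rot: [2.316, -2.122, 0.0]
force: [0.7, 0.6, -2.6]
width: 0.136
grip_force: 59.6
```

Call:
{"api": "drive_tool", "payload": {
  "plan": [
    [0,0,0.012,0,0,0,0],
    [0,0,0.012,0,0,0,0],
    [0,0,0,0,0,0,0],
    [0,0,0,0,0,0,0]
  ]
}}

```text
time_s: 9.88
tcp_pos: [0.5783, 0.1647, 0.0266]
tcp_rot: [-2.316, 2.122, -0.001]
force: [-3.5, -0.6, 5.0]
width: 0.134
grip_force: 60.4
```

Contact came at the expected seated height of 0.0266. I let go, rise and look.

Call:
{"api": "drive_tool", "payload": {
  "plan": [
    [0,0,0,0,0,0,0.3],
    [0,0,0,0,0,0,0.4],
    [0,0,0,0,0,0,0.4],
    [0,0,-0.3,0,0,0,0.5],
    [0,0,-0.8,0,0,0,0.5],
    [0,0,-0.9,0,0,0,0.5],
    [0,0,-0.5,0,0,0,0.5],
    [0,0,0,0,0,0,0.5],
    [0,0,0,0,0,0,0.5]
  ],
  "grip_force": 40
}}

```text
time_s: 10.63
tcp_pos: [0.5791, 0.1652, 0.1287]
tcp_rot: [-2.313, 2.12, -0.002]
force: [-0.4, 0.4, -0.6]
width: 0.5
grip_force: 0.0
```

```bash
python3 - <<'E'
from h import *
go([.465,.065,.12],-84.8)
c=cap("wrist","w7")
E
```

```text
tcp [0.5791 0.1652 0.1287] yaw -85.00 tilt [0.0038 0.0021] w 0.500 F [-0.4  0.4 -0.6] M [-0.03 -0.01 -0.01] t 10.6
turn units -0.03 shift now [2.25 3.06 0.2 ] after turn [2.24 3.07 0.2 ]
```

View pics/w7.png

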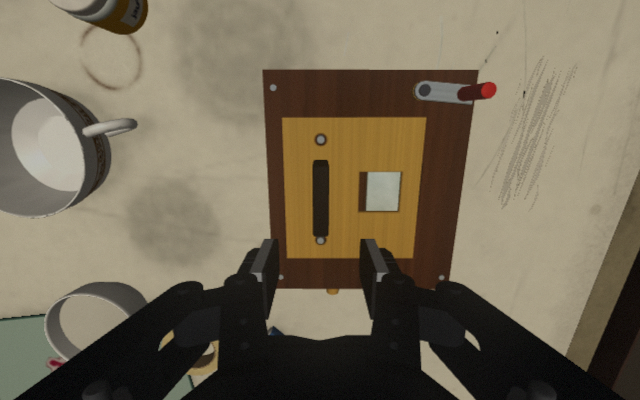

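The plate lies flat with both studs showing in its holes at (321,139) and (320,240) and its window over the tile. The peg top is at (488,90) and the pivot at (425,90). I check the plate's height and find the peg.

```bash
python3 - <<'E'
from h import *
c=load("w7")
def md(u,v,r=4):
    return np.median([dep(c,a,b) for a in range(u-r,u+r+1) for b in range(v-r,v+r+1)],0).round(4)
for n,u,v in[("plate",345,135),("plate",415,135),("plate",295,250),("plate",395,240),("bed",350,95),("bed",275,200),("bed",440,200)]: print(n,md(u,v))
print("peg top",onz(c,489,90,.0655).round(4),md(489,90,1)); print("piv",onz(c,425,90,.0255).round(4),md(425,90,2))
print("studs",onz(c,321,139,.022).round(4),onz(c,320,240,.022).round(4))
b=np.radians(5.1);bx=np.array([np.cos(b),np.sin(b)]);by=np.array([-bx[1],bx[0]])
# bed centre from pivot
m=(np.array([.5781,.1647]));print("stud mid",m)
for n,p in(("piv",onz(c,425,90,.0255)),("peg",onz(c,489,90,.0655))):
    d=p[:2]-m;print(n,"rel stud mid in bed axes",d@bx,d@by)
go([.465,.065,.12])
E
```

```text
plate [0.561  0.1094 0.0199]
plate [0.4974 0.1039 0.0198]
plate [0.5991 0.2288 0.0196]
plate [0.4987 0.2086 0.0195]
bed [0.5599 0.0744 0.0148]
bed [0.6226 0.1786 0.0146]
bed [0.4596 0.1644 0.0147]
peg top [0.4638 0.0659 0.0655] [0.4641 0.066  0.0662]
piv [0.4972 0.0656 0.0255] [0.4985 0.066  0.0293]
studs [0.5824 0.1148 0.022 ] [0.5746 0.2143 0.022 ]
stud mid [0.5781 0.1647]
piv rel stud mid in bed axes -0.08942573221222258 -0.09149709916789132
peg rel stud mid in bed axes -0.12258314569728952 -0.08823490309634024
tcp [0.5783 0.1649 0.1267] yaw -85.01 tilt [0.001  0.0009] w 0.499 F [ 0.3  0.2 -0.3] M [-0.04  0.02  0.03] t 10.7
turn units 0.00 shift now [2.24 3.04 0.16] after turn [2.24 3.04 0.16]
```

Call:
{"api": "drive_tool", "payload": {
  "plan": [
    [0.4,0.5,0,0,0,0,0.5],
    [0.6,0.8,0,0,0,0,0.5],
    [0.6,0.8,0,0,0,0,0.5],
    [0.45,0.7,0,0,0,0,0.5],
    [0.19,0.26,0,0,0,0,0.5],
    [0,0,0.4,0,0,0,0.5],
    [0,0,0.3,0,0,0,0.5],
    [0,0,0,0,0,0,0.5],
    [0,0,0,0,0,0,0.5]
  ]
}}

```text
time_s: 11.43
tcp_pos: [0.4634, 0.0645, 0.0964]
tcp_rot: [2.314, -2.12, -0.001]
force: [0.4, 0.3, -0.1]
width: 0.498
grip_force: 0.0
```

```bash
python3 - <<'E'
from h import *
go([.4642,.0655,.036])
c=cap("wrist","w8")
p=c["pixels"].astype(int);m=((p[:,:,0]>60)&(p[:,:,1]<.35*p[:,:,0])&(p[:,:,2]<.35*p[:,:,0])).astype(np.uint8)
q=np.argwhere(m);print(len(q),q.min(0),q.max(0))
b=(p[:,:,0]>1.6*p[:,:,1])&(p[:,:,0]>.8*p[m>0][:,0].max());q=np.argwhere(b);print(len(q),q.mean(0))
cv2.imwrite("pics/w8.png",c["pixels"][:,:,::-1])
E
```

```text
tcp [0.4634 0.0645 0.0964] yaw -85.00 tilt [-0.0028 -0.0018] w 0.498 F [ 0.4  0.3 -0.1] M [ 0.05 -0.03  0.  ] t 11.4
turn units 0.00 shift now [-0.02 -0.03  1.51] after turn [-0.02 -0.03  1.51]
195 [213 310] [228 325]
152 [221.125      317.65789474]
```

View pics/w8.png

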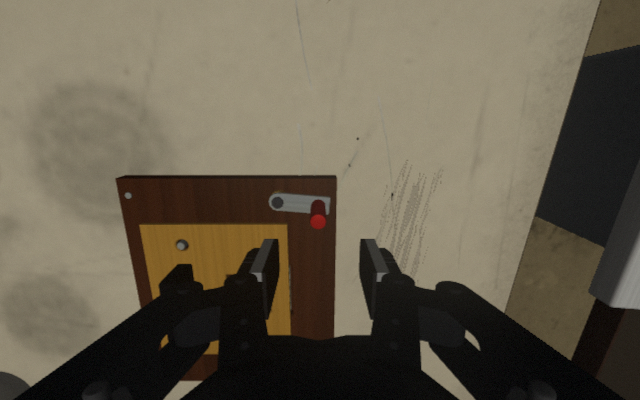

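The peg top at (318,221) sits centred between the open fingers. I descend and grip it lightly.

Call:
{"api": "drive_tool", "payload": {
  "plan": [
    [0,0,0.5,0,0,0,0.5],
    [0,0,0.6,0,0,0,0.5],
    [0,0,0.4,0,0,0,0.4],
    [0,0,0,0,0,0,0.2],
    [0,0,0,0,0,0,0],
    [0,0,0,0,0,0,0],
    [0,0,0,0,0,0,0]
  ],
  "grip_force": 25
}}

```text
time_s: 12.07
tcp_pos: [0.4642, 0.0648, 0.038]
tcp_rot: [2.316, -2.123, 0.0]
force: [3.2, -1.2, -9.2]
width: 0.114
grip_force: 24.3
```

```bash
python3 - <<'E'
from h import *
go(None)
piv=np.array([.4972,.0651]);s=bot.state();t=s["tcp_pos"][:2]
d=t-piv;r=np.linalg.norm(d);a0=np.arctan2(d[1],d[0]);a1=np.radians(90+5.0-2);print(r,np.degrees(a0))
M=R.from_rotvec(s["tcp_rot"]).as_matrix()[:2,:2]
prev=t
for a in np.linspace(a0,a1,19)[1:]:
    p=piv+.034*np.array([np.cos(a),np.sin(a)]);print((M.T@(p-prev)/.04).round(3),p.round(4));prev=p
E
```

```text
tcp [0.4642 0.0648 0.038 ] yaw -85.02 tilt [ 0.     -0.0002] w 0.114 F [ 3.2 -1.2 -9.2] M [-0.43 -0.97 -0.07] t 12.1
0.03297031189326774 -179.5365483353091
[0.222 0.014] [0.4645 0.056 ]
[ 0.213 -0.07 ] [0.468  0.0477]
[ 0.187 -0.123] [0.4735 0.0407]
[ 0.148 -0.168] [0.4807 0.0354]
[ 0.1   -0.201] [0.4891 0.0321]
[ 0.044 -0.22 ] [0.498  0.0311]
[-0.015 -0.223] [0.5068 0.0325]
[-0.073 -0.212] [0.515  0.0361]
[-0.126 -0.185] [0.522  0.0418]
[-0.17  -0.146] [0.5272 0.0491]
[-0.202 -0.097] [0.5303 0.0575]
[-0.22 -0.04] [0.5312 0.0664]
[-0.223  0.019] [0.5297 0.0752]
[-0.211  0.076] [0.5259 0.0833]
[-0.183  0.129] [0.5201 0.0902]
[-0.143  0.172] [0.5128 0.0953]
[-0.094  0.203] [0.5044 0.0983]
[-0.037  0.221] [0.4954 0.0991]
```

```bash
cat >> h.py <<'E'
def arc(n,end=95,piv=(.4972,.0651)):
    go(None);piv=np.array(piv);s=bot.state();t=s["tcp_pos"][:2]
    d=t-piv;r=np.linalg.norm(d);a0=np.degrees(np.arctan2(d[1],d[0]))%360;print("r %.4f a %.1f"%(r,a0))
    M=R.from_rotvec(s["tcp_rot"]).as_matrix()[:2,:2];prev=t
    for i,a in enumerate(np.radians(np.linspace(a0,end,n+1)[1:])):
        rr=r+(.034-r)*(i+1)/n
        p=piv+rr*np.array([np.cos(a),np.sin(a)]);print((M.T@(p-prev)/.04).round(3));prev=p
E
python3 -c "
from h import *
arc(16,92)"
```

```text
tcp [0.4642 0.0648 0.038 ] yaw -85.02 tilt [ 0.     -0.0002] w 0.114 F [ 3.2 -1.2 -9.2] M [-0.43 -0.97 -0.07] t 12.1
r 0.0330 a 180.5
[-0.079 -0.008]
[-0.078 -0.016]
[-0.076 -0.024]
[-0.074 -0.031]
[-0.071 -0.038]
[-0.067 -0.045]
[-0.062 -0.051]
[-0.057 -0.057]
[-0.052 -0.062]
[-0.045 -0.067]
[-0.039 -0.071]
[-0.032 -0.075]
[-0.024 -0.078]
[-0.017 -0.08 ]
[-0.009 -0.081]
[-0.001 -0.082]
```

Call:
{"api": "drive_tool", "payload": {
  "plan": [
    [-0.08,-0.01,0,0,0,0,0],
    [-0.08,-0.015,0,0,0,0,0],
    [-0.075,-0.025,0,0,0,0,0],
    [-0.075,-0.03,0,0,0,0,0],
    [-0.07,-0.04,0,0,0,0,0],
    [0,0,0,0,0,0,0]
  ]
}}

```text
time_s: 12.57
tcp_pos: [0.4671, 0.0804, 0.038]
tcp_rot: [2.315, -2.121, -0.0]
force: [-2.5, -2.8, -2.5]
width: 0.117
grip_force: 24.7
```

```bash
python3 -c "
from h import *
arc(11,92)"
```

```text
tcp [0.4671 0.0804 0.038 ] yaw -85.00 tilt [-0.0013 -0.0009] w 0.117 F [-2.5 -2.8 -2.5] M [-0.9   0.99 -0.14] t 12.6
r 0.0338 a 153.1
[-0.068 -0.046]
[-0.063 -0.052]
[-0.057 -0.058]
[-0.052 -0.064]
[-0.045 -0.068]
[-0.038 -0.072]
[-0.031 -0.076]
[-0.024 -0.079]
[-0.016 -0.081]
[-0.008 -0.082]
[-0.    -0.082]
```

Forces are small, so I carry on round the arc.

Call:
{"api": "drive_tool", "payload": {
  "plan": [
    [-0.07,-0.045,0,0,0,0,0],
    [-0.065,-0.05,0,0,0,0,0],
    [-0.055,-0.06,0,0,0,0,0],
    [-0.05,-0.065,0,0,0,0,0],
    [-0.045,-0.07,0,0,0,0,0],
    [-0.04,-0.07,0,0,0,0,0],
    [0,0,0,0,0,0,0]
  ]
}}

```text
time_s: 13.15
tcp_pos: [0.4791, 0.0975, 0.0379]
tcp_rot: [-2.316, 2.121, 0.009]
force: [-13.1, 9.5, 2.2]
width: 0.116
grip_force: 25.6
```

```bash
python3 -c "
from h import *
arc(6,92)"
```

```text
tcp [0.4791 0.0975 0.0379] yaw -84.95 tilt [-0.0034  0.0046] w 0.116 F [-13.1   9.5   2.2] M [ 3.1   4.43 -0.23] t 13.2
r 0.0371 a 119.1
[-0.015 -0.072]
[-0.009 -0.072]
[-0.003 -0.072]
[ 0.003 -0.071]
[ 0.009 -0.069]
[ 0.014 -0.067]
```

```bash
python3 -c "
from h import *
arc(5,100,(.4985,.068))"
```

```text
tcp [0.4791 0.0975 0.0379] yaw -84.95 tilt [-0.0034  0.0046] w 0.116 F [-13.1   9.5   2.2] M [ 3.1   4.43 -0.23] t 13.2
r 0.0353 a 123.3
[-0.025 -0.067]
[-0.019 -0.069]
[-0.014 -0.069]
[-0.008 -0.07 ]
[-0.002 -0.07 ]
```

Call:
{"api": "drive_tool", "payload": {
  "plan": [
    [-0.06,-0.05,0,0,0,0,0],
    [-0.03,-0.07,0,0,0,0,0],
    [-0.015,-0.07,0,0,0,0,0],
    [0,0,0,0,0,0,0]
  ]
}}

```text
time_s: 13.48
tcp_pos: [0.4871, 0.1031, 0.038]
tcp_rot: [-2.315, 2.119, 0.008]
force: [-8.8, 11.6, -0.5]
width: 0.115
grip_force: 25.4
```

```bash
python3 -c "
from h import *
arc(4,95,(.4985,.068))"
```

```text
tcp [0.4871 0.1031 0.038 ] yaw -84.94 tilt [-0.0016  0.006 ] w 0.115 F [-8.8 11.6 -0.5] M [ 3.61  3.22 -0.17] t 13.5
r 0.0369 a 108.1
[ 0.007 -0.055]
[ 0.011 -0.053]
[ 0.014 -0.051]
[ 0.017 -0.05 ]
```

```bash
python3 - <<'E'
from h import *
c=cap("wrist","w9")
p=c["pixels"].astype(int);m=((p[:,:,0]>60)&(p[:,:,1]<.35*p[:,:,0])&(p[:,:,2]<.35*p[:,:,0]))
q=np.argwhere(m);print(len(q),q.min(0),q.max(0),q.mean(0))
b=m&(p[:,:,0]>.8*p[m][:,0].max());q=np.argwhere(b);v,u=q.mean(0);print(len(q),v,u,"peg top",onz(c,u,v,.0655).round(4))
s=bot.state();print("pivot px",[(lambda q:(c["mtx"]@q[:3])[:2]/q[2])(np.linalg.inv(c["T"])@np.array([*P,1])).round(1) for P in((.4972,.0651,.0255),(.4985,.068,.0255))])
a=s["tcp_pos"]
cv2.imwrite("pics/w9c.png",cv2.resize(c["pixels"][100:300,200:440,::-1],None,fx=3,fy=3,interpolation=cv2.INTER_CUBIC))
E
```

```text
691 [216 310] [259 329] [238.7959479  319.69319826]
271 249.51291512915128 319.28044280442805 peg top [0.4877 0.0979 0.0655]
pivot px [array([308.5, 170.5]), array([306. , 174.9])]
```

View pics/w9c.png

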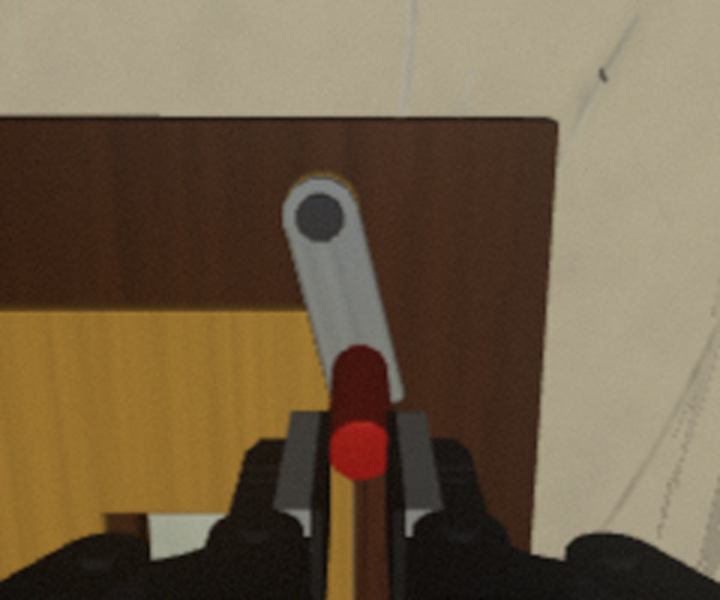

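The picture shows the blade turned about 76°, lying over the plate's corner at crop (310,308), with the pivot at (320,217) and the peg top at (360,450). The peg has slid about 5 mm along the pads but is still held. About 8 mm along tool -y remains.

Call:
{"api": "drive_tool", "payload": {
  "plan": [
    [-0.02,-0.06,0,0,0,0,0],
    [-0.01,-0.06,0,0,0,0,0],
    [0,-0.05,0,0,0,0,0],
    [0,0,0,0,0,0,0]
  ]
}}

```text
time_s: 13.87
tcp_pos: [0.4948, 0.1041, 0.0381]
tcp_rot: [-2.314, 2.118, 0.004]
force: [-3.6, 7.1, -4.0]
width: 0.112
grip_force: 24.9
```

```bash
cat >> h.py <<'E'
def peg():
    c=cap("wrist");p=c["pixels"].astype(int);m=((p[:,:,0]>60)&(p[:,:,1]<.35*p[:,:,0])&(p[:,:,2]<.35*p[:,:,0]))
    b=m&(p[:,:,0]>.8*p[m][:,0].max());v,u=np.argwhere(b).mean(0);P=onz(c,u,v,.0655);d=P[:2]-[.4985,.0665]
    print("peg",P.round(4),"r %.4f"%np.linalg.norm(d),"latch deg ~%.1f"%(185.1-np.degrees(np.arctan2(d[1],d[0]))));return c
E
python3 -c "
from h import *
go(None);peg()"
```

```text
tcp [0.4948 0.1041 0.0381] yaw -84.94 tilt [0.0008 0.0049] w 0.112 F [-3.6  7.1 -4. ] M [ 2.45  0.97 -0.06] t 13.9
peg [0.4955 0.0997 0.0655] r 0.0334 latch deg ~89.9
```

Call:
{"api": "drive_tool", "payload": {
  "plan": [
    [0,-0.05,0,0,0,0,0],
    [0,-0.05,0,0,0,0,0],
    [0,0,0,0,0,0,0]
  ]
}}

```text
time_s: 14.17
tcp_pos: [0.4956, 0.1042, 0.0378]
tcp_rot: [2.316, -2.12, -0.011]
force: [-19.5, 8.7, 6.4]
width: 0.114
grip_force: 26.2
```

```bash
python3 -c "
from h import *
go(None);peg()"
```

```text
tcp [0.4956 0.1042 0.0378] yaw -84.95 tilt [-0.0065  0.0037] w 0.114 F [-19.5   8.7   6.4] M [ 3.    6.79 -0.19] t 14.2
peg [0.4961 0.0998 0.0655] r 0.0333 latch deg ~91.0
```

The latch is against its stop (-19.5 N). I ease back, let go and rise.

Call:
{"api": "drive_tool", "payload": {
  "plan": [
    [0,0.07,0,0,0,0,0],
    [0,0,0,0,0,0,0.3],
    [0,0,0,0,0,0,0.4],
    [0,0,0,0,0,0,0.4],
    [0,0,-0.4,0,0,0,0.4],
    [0,0,-0.8,0,0,0,0.4],
    [0,0,-0.9,0,0,0,0.4],
    [0,0,-0.9,0,0,0,0.4],
    [0,0,0,0,0,0,0.4],
    [0,0,0,0,0,0,0.4]
  ]
}}

```text
time_s: 15.05
tcp_pos: [0.4975, 0.1018, 0.1612]
tcp_rot: [-2.311, 2.119, -0.004]
force: [0.9, 0.1, -0.9]
width: 0.401
grip_force: 0.0
```

```bash
python3 - <<'E'
from h import *
go(None);c=peg()
def md(x,y,z,r=2):
    q=np.linalg.inv(c["T"])@np.array([x,y,z,1]);u,v=((c["mtx"]@q[:3])[:2]/q[2]).astype(int)
    return (u,v),np.median([dep(c,a,b) for a in range(u-r,u+r+1) for b in range(v-r,v+r+1)],0).round(4)
for P in((.561,.109,.019),(.52,.10,.019),(.61,.13,.019),(.56,.075,.014)): print(md(*P))
E
```

```text
tcp [0.4975 0.1018 0.1612] yaw -85.02 tilt [0.0059 0.0028] w 0.401 F [ 0.9  0.1 -0.9] M [0.01 0.04 0.01] t 15.1
peg [0.4954 0.0995 0.0655] r 0.0332 latch deg ~89.7
((np.int64(260), np.int64(185)), array([0.5618, 0.1081, 0.0197]))
((np.int64(299), np.int64(180)), array([0.5204, 0.0991, 0.0195]))
((np.int64(215), np.int64(200)), array([0.6103, 0.1295, 0.0197]))
((np.int64(263), np.int64(153)), array([0.5607, 0.0743, 0.0147]))
```

The latch reads about 90°, and the plate's top is still 5 mm above the wood, so it is fully down. The tool is clear, so I hand in.

```bash
python3 -c "
from station import bot
print(bot.hand_in())"
```

```text
the job is handed in; nothing more can be done
None
```

The job is handed in, with no verdict returned: the brass mask plate measured fully down over both studs with its window over the tile, the latch read about 90° closed, and the gripper was released and clear.

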